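Slide a battery pack up onto its charging stand until the detent holds it

ROBOT

A 7-joint arm with a two-finger parallel gripper is mounted at the origin on a cart in front of the work surface, level with it; the furniture and walls round the work are solid. World frame = base frame: x ahead of the robot, y to its left, z up, the work surface at z = 0. Lengths are in m, angles in degrees, forces in N, time in s.
With the tool pointing down it reaches from about 0.35 to 0.9 m from the base axis. Payload 7.2 kg.
Tool frame: the origin (TCP) lies at the very end of the fingers, on their centre line; the grasp point (between the pads) lies pinch_z behind it (pinch_z is the distance from the TCP to the grasp point, in m); z points along the fingers, y is the line along which they close (so a half turn about z gives the same grasp; the last joint's range is limited). The gripper opens to 88 mm and grips with 3 to 60 N. Pads are 20 mm wide; open, the fingers measure 115 mm over their backs; the gripper's body (75 mm by 178 mm) begins 61 mm behind the grasp point.
Start: joints at [69.546, 23.554, -0.728, 91.456, 0.321, 64.991, -4.71], TCP at [0.178, -0.599, 0.223] pointing down, gripper open.
Joint ranges: [-169.25, 169.25], [-16.82, 113.86], [-84.01, 82.57], [7.8, 145.47], [-59.2, 239.2], [7.22, 106.19], [-163.78, 163.78]. Speed limits (degrees/s): [136.94, 136.94, 172.46, 172.46, 180, 180, 180].

INTERFACE

Orientations are given as a 3x3 rotation matrix whose columns are the frame's x, y, z axes.
In Python, from plant import * gives the robot as it stands.
- The arm moves only by the tool jog_arm, never from a script. Its argument "motion" is a list of rows, each a list of 3 entries, a list of its own where there are three numbers: the shift along the tool's x, y, z in units of 25 mm (1.0 is 25 mm), then the turn about the tool's z in units of 5 degrees (1.0 is 5 degrees), then the opening, from 0 (shut) to 1 (fully open). A call has 1 to 20 rows; each row shifts and turns the commanded pose from where the row before left it, along the tool's axes as they then stand; what a row does not reach is not made up. A row lasts 1/10 s, in which the tool goes at most 50 mm and 8.59 degrees, less where a joint would pass 70% of its speed; a pose out of reach is approached as far as the arm can. A call is refused whole if a number of a shift passes 1 or a number of a turn 1, either way. A call with a gripper value outside its range is refused whole. The fingers move at their own pace and stop on an object; the grip force is fixed at half the most. Time passes only in rows, so rows that do not move let the fingers close. It gives the time, the measured TCP pose, the force, the opening and the grip force at its end, in the units of the state.
- get_obs(): the state, without advancing time (a new reading comes with each control period).
- grab_frame(name): name is "scene" or "top" or "wrist"; returns the picture (384x512x3 uint8, red, green, blue); there is no depth.
- camera_info(name): a dict with "fx", "fy", "cx", "cy" (pixels), "world_to_cam" (4x4, takes a point from world to camera coordinates). Camera axes: x right, y up, looking along -z (the intrinsics and any distortion apply to the point x, -y, -z); pixel columns grow to the right and rows downward; lengths in m; the calibration is good to about 2 mm. A picture is of the moment at which its call begins: read the wrist's pose just before it. camera_info takes no time and is no camera call; for the wrist camera it gives the pose at the moment of the call.
- job_done(): hands the job in; it is judged then, once.
Trained networks look in the newest picture that a camera, given by its name, has taken for a name from the list of things; names that differ only in an ending like _2 or _b are one class to them, and where a whole thing is asked for, a point or a joint stands for the part that bears it (a point fixed in the world has none). Each returns a list of dicts, best first, with "p" (0 to 1); they miss things now and then, are a little off and sometimes report something else, mostly with a low value. They report only what shows in the picture. A call takes as long as a camera call. They do not tell look-alikes from the thing itself.
- look_for(label, camera): "pixel" ([column, row] in pixels, amid what is visible of it).
- trace(label, camera): "pixels" (384x512 bool, what is visible of it) and "pixel" ([column, row] in pixels, amid what is visible of it).
The state is a dict: "time_s": time; "q": joint angles; "joint_velocities": joint speeds; "joint_torque": joint torques, N m; "ee_pos": TCP position; "orientation": TCP orientation; "wrist_force": force on the tool from outside, world axes, zero at the start; "torque": the same for the moment, N m; "grip_width": finger opening in m; "finger_force": force on a finger pad.
Only numpy, scipy, OpenCV 4.12 (cv2) and the standard library are available. Lean on these libraries where they do the work, as an engineer would, in place of code of your own. Each camera call takes 0.05 s, during which the arm holds its last target. There are 200 camera calls.

TASK

Put the black battery pack on the sloping charging stand: lay it on the deck below the rail with its low, stepped end uphill, slide it up the slope onto the rail until it is fully home against the end stop and the sprung detent has clicked in underneath, then let go and leave it there. Leave the tins and the timer where they are.

Things in the scene. Friction and masses are not known exactly. Their poses are not given: they have to be found in the camera images.
- pack: Black loose battery pack, 0.26 to 0.48 kg, 110 long (x) x 58 wide (y) x 50 mm high (z), lying on its underside on the worktop. Origin: centre of the underside; x to its front, z up through its top. Front = the low stepped end: its last 26 mm are only 34 mm high. The flat sides, 58 mm apart, can be gripped from above at mid-length; keep the fingertips clear of what it lies on.
- pack_mouth (a point): Mouth of the pack's T-shaped channel: middle of the front end's lower edge (pack x = 55 mm, z = 0). The channel runs along the underside, open here, closed by the last 8 mm at the back: slot between the lips 24 mm wide, 6 mm high; above it 41 mm wide, up to 16 mm over the underside. A pocket in its roof (pack x = 15.5 to 40.5 mm) takes the detent.
- stand: Grey fixed charging stand about 168 (x) x 104 (y) mm, 130 mm high at its back; origin at the centre of its underside on the worktop, x points to its high end (roughly to the robot's left), z up. Its flat deck slopes up by 25 degrees toward +x; the deck's lower edge is 24 mm above the worktop.
- shoe: Frame in the surface of the stand's deck: x up the slope, y across, z square out of the deck (25 degrees from vertical). Origin: where the pack's origin lies when the pack is fully home (same axes then). Deck: x = -115 to 72, y = -52 to 52 mm. A pack laid with its origin at x = -80 to -90 mm is just below the rail (its back may overhang).
- rail_nose (a point): Tip of the aluminium T rail's pointed lower end (shoe x = -18, z = 11 mm; height is that of the cap's middle). The rail runs up the slope from here to shoe x = 46 mm: web 18 mm wide and 8 mm high, on it a cap 37 mm wide, 8 to 14 mm above the deck. It enters the pack's channel with 2 mm play to each side and in height.
- stop_face (a point): Middle of the end stop's face (shoe x = 55.5 mm, 15 mm above the deck); the stop is 80 mm wide and 30 mm high. The front of the pack meets it when fully home.
- detent (a joint): Sprung round steel detent in the rail's cap at shoe x = 28 mm, standing 5 mm above the cap. Value in m: 0 fully up, positive pressed down (up to 0.006). From 38 mm before home the pack's front presses it down 2 to 3 mm (pushing over it takes roughly 3 to 8 N along the slope); it springs up into the pack's pocket in the last 5 mm.
- tin_low: Low cream round sample tin, 64 mm across, 48 mm high, behind the work; origin centre of underside. Bystander.
- tin_dark: Dark green round sample tin, 57 mm across, 66 mm high, at the back right; origin centre of underside. Bystander.
- timer: White kitchen timer, 35x66x62 mm, at the back; origin centre of underside. Bystander.
Mind the look-alikes: they are no part of the job. Of the things that look like the pack, take the one that is farthest to the robot's left at the start.

How it is judged (in metres and radians):
At the end, for the whole second after the job is handed in: The pack is on the rail, fully home: its origin within 3 mm along the slope, 4 mm sideways and about 3 mm in height of the shoe's origin, its axes within 4 degrees of the shoe's, the detent sprung up again (pressed less than 1 mm), the pack at rest and released (x of pack in the frame of shoe between -0.003 and 0.003 m and y of pack in the frame of shoe between -0.004 and 0.004 m and z of pack in the frame of shoe between -0.003 and 0.004 m and angle between the x axis of pack and the x axis of shoe, either way round below 0.07 rad and angle between the z axis of pack and the z axis of shoe, either way round below 0.07 rad and value of joint detent below 0.001 m and linear speed of pack below 0.01 m/s); the robot touches nothing.
It fails at once if the low tin is moved by more than 3 cm (distance of tin_low from where it was at the start of the episode above 0.03 m).
It fails at once if the dark tin is moved by more than 3 cm (distance of tin_dark from where it was at the start of the episode above 0.03 m).
It fails at once if the timer is moved by more than 3 cm (distance of timer from where it was at the start of the episode above 0.03 m).
It also fails if it takes over 42 s, if anything falls off the work surface, if the arm or the gripper's body presses on something with over 40 N, if the wrist force passes 120 N, or if a joint passes its speed limit or range.

## Working session

There is one attempt and no reset: what is moved stays moved. The work goes in short steps, Python scripts to look and compute and a tool call to move; the robot and the scene stay as the last step left them, time stands still between calls to the robot, and variables do not carry over. Pictures are saved under pics/ and viewed, at most 10 in all, crops included, and the job is handed in when it is done.

Besides the shell and the picture viewer there is one more tool, called after ">>>" by a JSON object that holds its "fn" and its "kwargs". jog_arm: Moves the arm, as the interface text tells. Its arguments: {"type":"object","properties":{"motion":{"type":"array","items":{"type":"array"}}},"required":["motion"]}

```bash
ls; mkdir -p pics; python3 - <<'E'
from plant import *
import cv2,numpy as np
o=get_obs();print({k:np.round(v,3).tolist() for k,v in o.items()})
try: print(pinch_z)
except Exception as e: print(e)
ims=[]
for c in("scene","top"):
    im=grab_frame(c);cv2.imwrite(f"pics/{c}0.png",im[...,::-1]);ims.append(im)
    ci=camera_info(c);print(c,{k:np.round(v,4).tolist() for k,v in ci.items()})
    for l in("pack","stand","rail_nose","stop_face","pack_mouth"):
        print(l,[(np.round(d["pixel"]).tolist(),round(d["p"],2)) for d in look_for(l,c)])
cv2.imwrite("pics/both0.png",cv2.resize(np.vstack(ims),None,fx=.78,fy=.78)[...,::-1])
E
```

```text
pics
{'time_s': 0.0, 'q': [69.545, 23.6, -0.73, 91.504, 0.321, 64.992, -4.711], 'joint_velocities': [0.038, -0.081, -0.083, -0.02, 0.026, -0.017, -0.061], 'joint_torque': [-0.0, -58.795, 0.643, -29.107, -0.054, 0.018, 0.0], 'ee_pos': [0.178, -0.599, 0.222], 'orientation': [[0.959, 0.285, -0.001], [0.285, -0.959, 0.002], [-0.0, -0.002, -1.0]], 'wrist_force': [-0.031, -0.425, -1.168], 'torque': [-0.057, -0.04, 0.037], 'finger_force': 0.0, 'grip_width': 0.088}
0.0187
scene {'fx': 405.7186, 'fy': 405.7186, 'cx': 251.9346, 'cy': 196.8876, 'world_to_cam': [[-0.8064, -0.591, -0.023, 0.3868], [0.3424, -0.4982, 0.7966, -0.3611], [-0.4822, 0.6344, 0.6041, -0.5376], [0.0, 0.0, 0.0, 1.0]]}
pack [([278.0, 210.0], 0.77), ([354.0, 203.0], 0.63)]
stand [([227.0, 274.0], 0.84)]
rail_nose [([278.0, 209.0], 0.68), ([231.0, 261.0], 0.57)]
stop_face [([231.0, 265.0], 0.65)]
pack_mouth [([351.0, 202.0], 0.84), ([278.0, 209.0], 0.69)]
top {'fx': 450.1913, 'fy': 450.1913, 'cx': 260.1301, 'cy': 186.3919, 'world_to_cam': [[0.0061, -1.0, -0.0067, -0.1565], [0.9899, 0.0051, 0.1413, -0.6141], [-0.1413, -0.0075, 0.9899, -1.1671], [0.0, 0.0, 0.0, 1.0]]}
pack [([286.0, 202.0], 0.7), ([334.0, 252.0], 0.67)]
stand [([208.0, 219.0], 0.65)]
rail_nose [([207.0, 217.0], 0.94)]
stop_face [([210.0, 216.0], 0.9)]
pack_mouth [([290.0, 201.0], 0.94), ([332.0, 253.0], 0.71), ([208.0, 217.0], 0.33)]
```

View pics/both0.png

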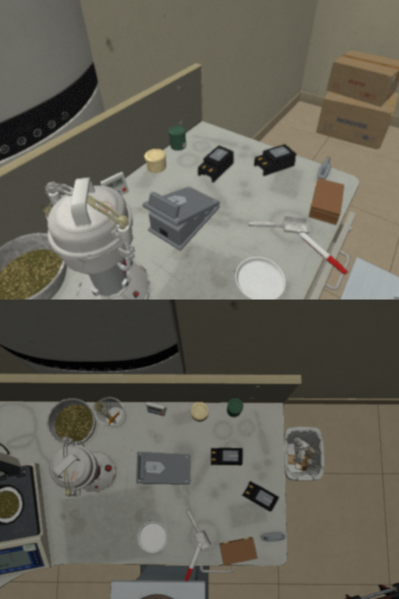

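```bash
python3 - <<'E'
import cv2
a=cv2.imread("pics/top0.png")[160:290,150:370];b=cv2.imread("pics/scene0.png")[160:340,150:400]
import numpy as np
a=cv2.resize(a,(580,343),interpolation=cv2.INTER_CUBIC)
b=cv2.resize(b,(347,250),interpolation=cv2.INTER_CUBIC)
b=cv2.copyMakeBorder(b,0,0,0,233,0)
cv2.imwrite("pics/crop0.png",np.vstack([a,b]))
E
```

```text
(no output)
```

View pics/crop0.png

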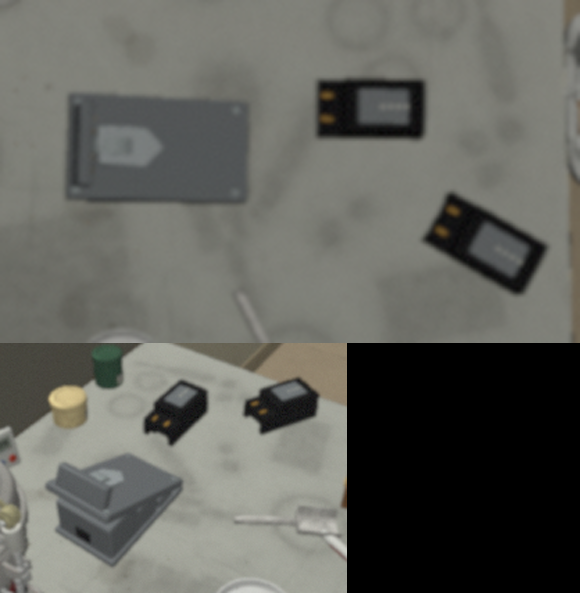

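Two candidates resemble the pack: top (286,202) and top (334,252), which are scene (278,210) and (354,203). In the top image, columns grow toward −y, so the one at (286,202) is farthest to the robot's left. The crop confirms it is the pack, with its stepped, copper-contact end facing the stand. The stand is at top (208,218), with its stop on the left, i.e. its high end is +y. Next I'll fit poses to the silhouettes.

```bash
cat > h.py <<'E'
from plant import *
import cv2,numpy as np
from scipy.optimize import minimize
from scipy.spatial.transform import Rotation as R
def proj(P,ci):
    P=np.atleast_2d(P);c=P@ci["world_to_cam"][:3,:3].T+ci["world_to_cam"][:3,3]
    return np.c_[ci["cx"]+ci["fx"]*c[:,0]/-c[:,2],ci["cy"]+ci["fy"]*c[:,1]/c[:,2]]
def box(x0,x1,y0,y1,z0,z1): return np.array([[x,y,z] for x in(x0,x1) for y in(y0,y1) for z in(z0,z1)])/1e3
PACK=[box(-55,29,-29,29,0,50),box(28,55,-29,29,0,34)]
RS=R.from_euler("y",-25,degrees=True).as_matrix()
SO=np.array([19.6,0,24+115*np.sin(np.radians(25))])/1e3   # shoe origin in stand
deck=box(-115,72,-52,52,-14,0)
STAND=[np.vstack([deck@RS.T+SO]),box(55.5,72,-40,40,-2,30)@RS.T+SO]
STAND.append(np.vstack([b for b in (np.array([[-50,y,z] for y in(-42,42) for z in (0,20)]+[[80,y,z] for y in(-42,42) for z in (0,80)])/1e3,)]))
def pose(p,parts,z=0):
    M=R.from_euler("z",p[2]).as_matrix()
    return [b@M.T+np.array([p[0],p[1],z]) for b in parts]
def mask(Ps,ci,S=4):
    m=np.zeros((384*S,512*S),np.uint8)
    for P in Ps:
        h=cv2.convexHull(((proj(P,ci)+.5)*S-.5).astype(np.float32))
        cv2.fillConvexPoly(m,np.round(h*16).astype(np.int32),1,shift=4)
    return cv2.resize(m.astype(np.float32),(512,384),interpolation=cv2.INTER_AREA)
def fit(obs,parts,p0,z=0):
    def f(p):
        s=0
        for m,ci in obs:
            r=mask(pose(p,parts,z),ci);s+=1-np.minimum(r,m).sum()/np.maximum(r,m).sum()
        return s/len(obs)
    p0=np.array(p0,float);sx=p0+np.vstack([np.zeros(3),np.diag([.012,.012,.08])])
    r=minimize(f,p0,method="Nelder-Mead",options=dict(initial_simplex=sx,xatol=1e-4,fatol=1e-5))
    return r.x,r.fun
def back(px,ci,z):
    d=np.array([(px[0]-ci["cx"])/ci["fx"],-(px[1]-ci["cy"])/ci["fy"],-1.]);W=ci["world_to_cam"]
    d=W[:3,:3].T@d;c=-W[:3,:3].T@W[:3,3];return c+d*(z-c[2])/d[2]
def traced(label,cam,near):
    t=min(trace(label,cam),key=lambda d:np.hypot(*(np.array(d["pixel"])-near)));return t["pixels"].astype(np.float32),t["pixel"],t["p"]
E
python3 - <<'E'
from h import *
near={"pack":{"top":(286,202),"scene":(278,210)},"stand":{"top":(208,218),"scene":(227,274)}}
ci={c:camera_info(c) for c in("top","scene")}
vis={}
for l,parts in(("pack",PACK),("stand",STAND)):
    ob={}
    for c in("top","scene"):
        grab_frame(c) if l=="pack" else 0
        m,px,p=traced(l,c,near[l][c]);ob[c]=(m,ci[c]);vis[l,c]=m
    g=back(near[l]["top"],ci["top"],.04)
    for cs in(("top",),("scene",),("top","scene")):
        for y0 in ([np.pi/2]):
            p,e=fit([ob[c] for c in cs],parts,[g[0],g[1],y0]);print(l,cs,np.round(p[:2]*1e3,1),np.degrees(p[2]).round(1),round(e,3))
    np.save(l+".npy",p)
    for c in("top","scene"):
        im=cv2.imread(f"pics/{c}0.png") if l=="pack" else vis["im",c]
        im=im.copy()
        k=mask(pose(p,parts),ci[c])>.5
        cs_,_=cv2.findContours(k.astype(np.uint8),0,1);cv2.drawContours(im,cs_,-1,(0,0,255),1)
        vis["im",c]=im
p=np.load("stand.npy");M=R.from_euler("z",p[2]).as_matrix()
sh=lambda v:M@(RS@(np.array(v)/1e3)+SO)+[p[0],p[1],0]
for c in("top","scene"):
    for v in([-18,0,14],[55.5,0,15],[-18+18.5,18.5,14],[0.5,-18.5,14],[46,-18.5,14],[55.5,40,30],[55.5,-40,30]):
        q=proj(sh(v),ci[c])[0]; cv2.circle(vis["im",c],tuple(np.round(q).astype(int)),1,(0,255,0),-1)
a=cv2.resize(vis["im","top"][170:270,150:330],(540,300),interpolation=2);b=cv2.resize(vis["im","scene"][180:320,170:350],(386,300),interpolation=2)
cv2.imwrite("pics/fit.png",np.vstack([a,cv2.copyMakeBorder(b,0,0,0,154,0)]))
print("shoe0",sh([0,0,0]))
E
```

```text
pack ('top',) [ 577.8 -234.6] 89.1 0.034
pack ('scene',) [ 578.3 -231.9] 92.9 0.109
pack ('top', 'scene') [ 578.  -234.6] 89.4 0.076
stand ('top',) [532.7 -26.5] 90.6 0.033
stand ('scene',) [527.8 -21.4] 89.2 0.063
stand ('top', 'scene') [532.5 -23.3] 90.4 0.066
shoe0 [ 0.53238728 -0.00370826  0.0726011 ]
```

View pics/fit.png

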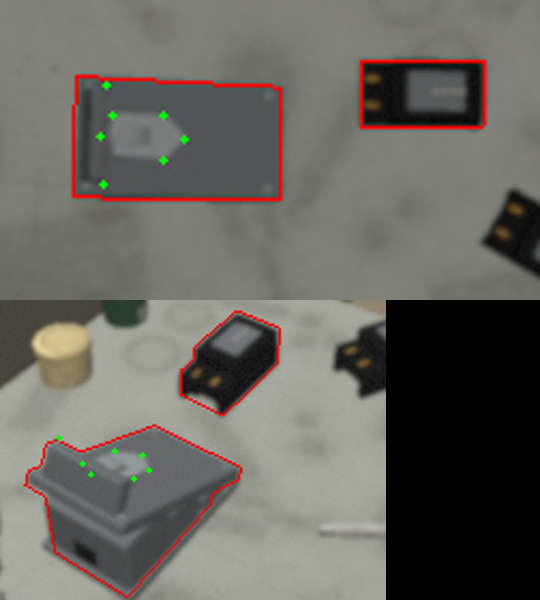

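The overlay shows the pack silhouette fits exactly in both views: origin (0.578, −0.235), yaw 89°. The stand fits well in the top view, with the nose marker at the rail tip, top ≈(211,216). Now I'll turn the tool and go above the pack.

>>> {"fn": "jog_arm", "kwargs": {"motion": [[[0,0,0],-1,1],[[0,0,0],-1,1],[[0,0,0],-1,1],[[0,0,0],-1,1],[[0,0,0],-1,1],[[0,0,0],-1,1],[[0,0,0],-1,1],[[0,0,0],-1,1],[[0,0,0],-1,1],[[0,0,0],-1,1],[[0,0,0],-1,1],[[0,0,0],-1,1],[[0,0,0],-1,1],[[0,0,0],-1,1],[[0,0,0],-0.5,1]]}}

```text
time_s: 2.4
ee_pos: [0.1779, -0.5992, 0.2226]
orientation: [[0.013, 1.0, -0.0], [1.0, -0.013, -0.0], [-0.0, -0.0, -1.0]]
wrist_force: [-0.4, -0.0, -0.6]
grip_width: 0.0875
finger_force: 0.0
```

>>> {"fn": "jog_arm", "kwargs": {"motion": [[[0.9,1,0],0,1],[[0.9,1,0],0,1],[[0.9,1,0],0,1],[[0.9,1,0],0,1],[[0.9,1,0],0,1],[[0.9,1,0],0,1],[[0.9,1,0],0,1],[[0.9,1,0],0,1],[[0.9,1,0],0,1],[[0.9,1,0],0,1],[[0.9,1,0],0,1],[[0.9,1,0],0,1],[[0.9,1,0],0,1],[[0.9,1,0],0,1],[[0.9,1,0],0,1],[[0.9,0.8,0],0,1],[[0.4,0,0],0,1],[[0,0,0],0,1],[[0,0,0],0,1]]}}

```text
time_s: 4.3
ee_pos: [0.5782, -0.237, 0.2226]
orientation: [[0.018, 1.0, -0.001], [1.0, -0.018, -0.001], [-0.001, -0.001, -1.0]]
wrist_force: [0.0, -1.0, -0.1]
grip_width: 0.088
finger_force: 0.0
```

```bash
python3 - <<'E'
from h import *
o=get_obs();print(o["time_s"],np.round(o["ee_pos"],4),np.round(o["orientation"],3).tolist(),np.round(o["q"],1),np.round(o["wrist_force"],1))
ci=camera_info("wrist");print({k:np.round(v,3).tolist() for k,v in ci.items()})
im=grab_frame("wrist");cv2.imwrite("pics/w1.png",im[...,::-1])
p=np.load("pack.npy")
for t in trace("pack","wrist"):
    print(t["p"],t["pixel"],t["pixels"].sum())
q=proj(pose(p,PACK)[0].mean(0),ci)[0];print(q)
m,px,pp=traced("pack","wrist",q)
x,e=fit([(m,ci)],PACK,p);print(np.round(x,4),np.degrees(x[2]),e)
E
```

```text
4.3 [ 0.5782 -0.237   0.2226] [[0.018, 1.0, -0.001], [1.0, -0.018, -0.001], [-0.001, -0.001, -1.0]] [ 35.8  25.8 -25.3  90.2  11.8  66.7   7.1] [ 0.  -1.  -0.1]
{'fx': 287.753, 'fy': 287.753, 'cx': 257.705, 'cy': 191.195, 'world_to_cam': [[1.0, -0.017, -0.001, -0.582], [0.016, 0.955, -0.296, 0.253], [0.006, 0.296, 0.955, -0.325], [0.0, 0.0, 0.0, 1.0]]}
0.72 [155.7, 229.2] 1467
0.65 [257.2, 163.8] 4263
[257.62656284 176.75651915]
[ 0.5771 -0.2324  1.5561] 89.15873662451638 0.05797743797302246
```

View pics/w1.png

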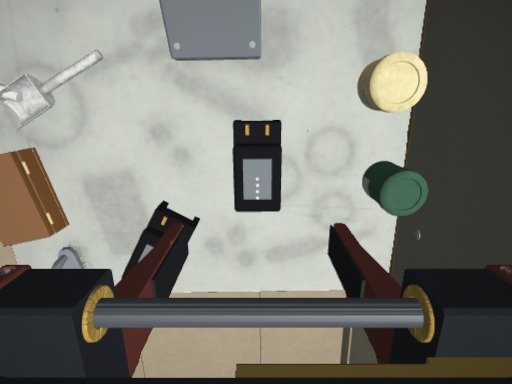

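The wrist view shows the pack centred at (257,165) between the fingers, with the look-alike off to the left at (156,229). Descending and gripping.

>>> {"fn": "jog_arm", "kwargs": {"motion": [[[0.14,0,1],0,1],[[0,0,1],0,1],[[0,0,1],0,1],[[0,0,1],0,1],[[0,0,1],0,1],[[0,0,1],0,1],[[0,0,1],0,1],[[0,0,0.8],0,1],[[0,0,0.6],0,1],[[0,0,0],0,1],[[0,0,0],0,0],[[0,0,0],0,0],[[0,0,0],0,0],[[0,0,0],0,0],[[0,0,0],0,0],[[0,0,0],0,0]]}}

```text
time_s: 6.05
ee_pos: [0.5788, -0.2325, 0.0134]
orientation: [[0.017, 1.0, -0.001], [1.0, -0.017, -0.001], [-0.001, -0.0, -1.0]]
wrist_force: [-3.4, 0.5, 7.2]
grip_width: 0.0578
finger_force: 30.0
```

>>> {"fn": "jog_arm", "kwargs": {"motion": [[[0,0,-0.5],0,0],[[0,0,-1],0,0],[[0,0,-1],0,0],[[0,0,-1],0,0],[[0,0,-1],0,0],[[0,0,-1],0,0],[[0,0,-0.5],-0.3,0],[[0.5,-0.2,0],0,0],[[0.7,-0.3,0],0,0],[[0.8,-0.3,0],0,0],[[0.8,-0.3,0],0,0],[[0.8,-0.3,0],0,0],[[0.8,-0.3,0],0,0],[[0.6,-0.2,0],0,0],[[0.4,0,0],0,0],[[0,0,0],0,0],[[0,0,0],0,0]]}}

```text
time_s: 7.75
ee_pos: [0.5306, -0.0982, 0.1624]
orientation: [[-0.009, 1.0, -0.0], [1.0, 0.009, -0.0], [-0.0, -0.0, -1.0]]
wrist_force: [0.6, -0.7, -4.6]
grip_width: 0.058
finger_force: 30.0
```

```bash
python3 - <<'E'
from h import *
o=get_obs();print(o["time_s"],np.round(o["ee_pos"],4),np.round(o["orientation"],3).tolist(),o["grip_width"],np.round(o["wrist_force"],1))
ims=[]
st=np.load("stand.npy")
for c in("wrist","scene"):
    im=grab_frame(c)[...,::-1].copy();ci=camera_info(c);cv2.imwrite(f"pics/s2{c}.png",im)
    if c=="wrist":
        for l in("stand","rail_nose","stop_face"): print(l,[(np.round(d["pixel"]).tolist(),round(d["p"],2)) for d in look_for(l,c)])
    for p,col in (((.5327,-.0265,np.radians(90.6)),(0,255,0)),):
        M=R.from_euler("z",p[2]).as_matrix()
        sh=lambda v:M@(RS@(np.array(v)/1e3)+SO)+[p[0],p[1],0]
        def poly(vs): cv2.polylines(im,[np.round(proj(np.array([sh(v) for v in vs]),ci)*16).astype(np.int32)],True,col,1,cv2.LINE_AA,4)
        poly([(-115,-52,0),(72,-52,0),(72,52,0),(-115,52,0)])
        poly([(-18,0,14),(.5,18.5,14),(46,18.5,14),(46,-18.5,14),(.5,-18.5,14)])
        poly([(55.5,-40,30),(55.5,40,30),(55.5,40,0),(55.5,-40,0)])
    ims.append(im)
a=cv2.resize(ims[0][0:250,100:420],(512,400),interpolation=2);b=cv2.resize(ims[1][180:320,170:350],(257,200),interpolation=2)
b=cv2.resize(ims[1][180:320,160:340],(288,224),interpolation=2)
cv2.imwrite("pics/s2.png",np.hstack([a,cv2.copyMakeBorder(b,0,176,0,0,0)]))
E
```

```text
7.75 [ 0.5306 -0.0982  0.1624] [[-0.009, 1.0, -0.0], [1.0, 0.009, -0.0], [-0.0, -0.0, -1.0]] 0.05804214280324388 [ 0.6 -0.7 -4.6]
stand [([259.0, 68.0], 0.76)]
rail_nose [([260.0, 67.0], 0.61)]
stop_face [([260.0, 68.0], 0.67)]
```

View pics/s2.png

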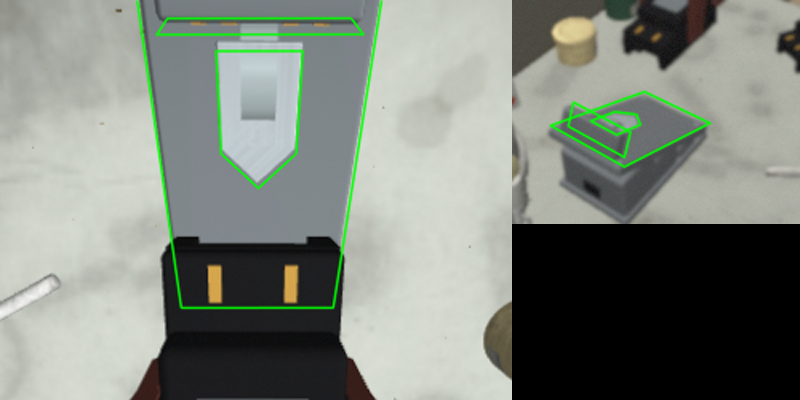

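The rail outline (nose at crop (258,187)) matches the prediction laterally. The pack hangs about 2.5 mm to the −x side, so I'll correct that and lower it toward the deck.

>>> {"fn": "jog_arm", "kwargs": {"motion": [[[0,0.1,0.5],0,0],[[0,0,0.8],0,0],[[0,0,0.8],0,0],[[0,0,0.8],0,0],[[0,0,0.5],0,0],[[0,0,0.2],0,0],[[0,0,0.1],0,0],[[0,0,0.1],0,0],[[0,0,0.1],0,0],[[0,0,0],0,0]]}}

```text
time_s: 9.0
ee_pos: [0.5336, -0.0982, 0.0661]
orientation: [[-0.009, 1.0, 0.002], [1.0, 0.009, -0.001], [-0.001, 0.002, -1.0]]
wrist_force: [-1.2, -1.9, 1.6]
grip_width: 0.0577
finger_force: 30.0
```

>>> {"fn": "jog_arm", "kwargs": {"motion": [[[0,0,0.1],0,0],[[0,0,0.1],0,0],[[0,0,0.1],0,0],[[0,0,0],0,0]]}}

```text
time_s: 9.4
ee_pos: [0.5335, -0.1004, 0.0587]
orientation: [[-0.008, 1.0, 0.002], [1.0, 0.008, -0.003], [-0.003, 0.002, -1.0]]
wrist_force: [-2.2, -7.3, 4.1]
grip_width: 0.0576
finger_force: 30.0
```

>>> {"fn": "jog_arm", "kwargs": {"motion": [[[0,0,0.1],0,0],[[0,0,0.1],0,0],[[0,0,0.1],0,0],[[0,0,0],0,0]]}}

```text
time_s: 9.8
ee_pos: [0.5335, -0.1011, 0.0512]
orientation: [[-0.007, 1.0, 0.002], [1.0, 0.007, -0.004], [-0.004, 0.002, -1.0]]
wrist_force: [-1.5, -9.2, 3.7]
grip_width: 0.0574
finger_force: 30.0
```

>>> {"fn": "jog_arm", "kwargs": {"motion": [[[0,0,0.1],0,0],[[0,0,0.06],0,0],[[0,0,0],0,0],[[0,0,0],0,0]]}}

```text
time_s: 10.2
ee_pos: [0.5335, -0.1011, 0.0472]
orientation: [[-0.007, 1.0, 0.002], [1.0, 0.007, -0.004], [-0.004, 0.002, -1.0]]
wrist_force: [-1.5, -8.7, 3.8]
grip_width: 0.0579
finger_force: 30.0
```

```bash
python3 - <<'E'
from h import *
o=get_obs();print(o["time_s"],np.round(o["ee_pos"],4),o["grip_width"],np.round(o["wrist_force"],1))
im=grab_frame("scene")[...,::-1];im2=grab_frame("wrist")[...,::-1]
a=cv2.resize(im[170:310,150:330],(514,400),interpolation=2);b=cv2.resize(im2[0:250,160:340],(286,397),interpolation=2)
cv2.imwrite("pics/s3.png",np.hstack([a,cv2.copyMakeBorder(b,0,3,0,0,0)]))
E
```

```text
10.2 [ 0.5335 -0.1011  0.0472] 0.0579202862261865 [-1.5 -8.7  3.8]
```

View pics/s3.png

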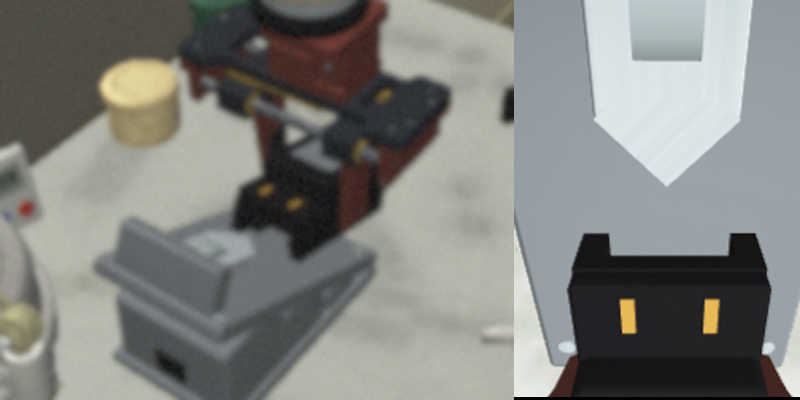

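The pack's channel (centre col 670 in the crop) lines up with the nose (667, 187). The force hasn't risen yet, so the back edge probably hasn't touched the deck. Pressing a little further.

>>> {"fn": "jog_arm", "kwargs": {"motion": [[[0,0,0.06],0,0],[[0,0,0],0,0],[[0,0,0],0,0]]}}

```text
time_s: 10.6
ee_pos: [0.5335, -0.1011, 0.0458]
orientation: [[-0.007, 1.0, 0.002], [1.0, 0.007, -0.004], [-0.004, 0.002, -1.0]]
wrist_force: [-1.3, -9.3, 4.4]
grip_width: 0.0578
finger_force: 30.0
```

>>> {"fn": "jog_arm", "kwargs": {"motion": [[[0,0,0.06],0,0],[[0,0,0],0,0],[[0,0,0],0,0]]}}

```text
time_s: 10.9
ee_pos: [0.5335, -0.1011, 0.0443]
orientation: [[-0.007, 1.0, 0.002], [1.0, 0.007, -0.004], [-0.004, 0.002, -1.0]]
wrist_force: [-1.9, -9.8, 4.7]
grip_width: 0.0578
finger_force: 30.0
```

>>> {"fn": "jog_arm", "kwargs": {"motion": [[[0,0,0.06],0,0],[[0,0,0],0,0],[[0,0,0],0,0]]}}

```text
time_s: 11.2
ee_pos: [0.5336, -0.101, 0.0427]
orientation: [[-0.007, 1.0, 0.002], [1.0, 0.007, -0.004], [-0.004, 0.002, -1.0]]
wrist_force: [-1.3, -8.6, 3.9]
grip_width: 0.0583
finger_force: 30.0
```

>>> {"fn": "jog_arm", "kwargs": {"motion": [[[0,0,0.06],0,0],[[0,0,0],0,0],[[0,0,0],0,0]]}}

```text
time_s: 11.5
ee_pos: [0.5335, -0.1009, 0.0412]
orientation: [[-0.007, 1.0, 0.002], [1.0, 0.007, -0.004], [-0.004, 0.002, -1.0]]
wrist_force: [-1.5, -8.9, 4.4]
grip_width: 0.0578
finger_force: 30.0
```

>>> {"fn": "jog_arm", "kwargs": {"motion": [[[0,0,0.06],0,0],[[0,0,0],0,0],[[0,0,0],0,0]]}}

```text
time_s: 11.8
ee_pos: [0.5335, -0.1009, 0.0397]
orientation: [[-0.007, 1.0, 0.002], [1.0, 0.007, -0.004], [-0.004, 0.002, -1.0]]
wrist_force: [-1.9, -8.8, 4.0]
grip_width: 0.058
finger_force: 30.0
```

```bash
python3 - <<'E'
from h import *
o=get_obs();print(o["time_s"],np.round(o["ee_pos"],4),o["grip_width"],np.round(o["wrist_force"],1),np.round(o["torque"],2))
# fit pack pitch: origin in shoe frame of nominal stand; unknown (s,y-lat,h,pitch) from wrist+scene+top masks
obs=[]
for c in("scene","wrist"):
    grab_frame(c);ci=camera_info(c)
    g=proj([.533,-.08,.07],ci)[0];m,px,pp=traced("pack",c,g);print(c,px,pp,m.sum());obs.append((m,ci))
np.savez("m.npz",a=obs[0][0],b=obs[1][0])
im=grab_frame("scene")[...,::-1].copy()
ci=camera_info("scene")
ps=np.array([.5330,-.0265,np.radians(90.6)]);M=R.from_euler("z",ps[2]).as_matrix()
def parts(s,h,pit,x=.5335):
    Rp=R.from_euler("y",-pit,degrees=True).as_matrix()
    G=np.array([x,o["ee_pos"][1],o["ee_pos"][2]+.0187])
    return [(b-[s,0,.0321+h])@Rp.T@M.T+G for b in PACK]
def vis(f,m): # IoU on wrist only
    return 0
for pit in(10,15,20,25,30):
    for (m,c),n in zip(obs,("scene","wrist")):
        r=mask(parts(0,0,pit),c)>.5
        ys,xs=np.where(r);y2,x2=np.where(m>.5)
        print(pit,n,"model rows",ys.min(),ys.max(),"cols",xs.min(),xs.max(),"obs",y2.min(),y2.max(),x2.min(),x2.max(),"inside",round((m*r).sum()/m.sum(),3))
k=im[170:310,150:330].copy()
out=[]
for pit in(18,25):
    v=im.copy();P=parts(0,0,pit)
    for b in P:
        h=cv2.convexHull(proj(b,ci).astype(np.float32));cv2.polylines(v,[np.round(h*16).astype(np.int32)],True,(0,255,0),1,cv2.LINE_AA,4)
    out.append(cv2.resize(v[200:280,210:310],(400,320),interpolation=2))
cv2.imwrite("pics/s4.png",np.hstack(out))
E
```

```text
11.8 [ 0.5335 -0.1009  0.0397] 0.05795080613415374 [-1.9 -8.8  4. ] [-1.49  0.15  0.1 ]
scene [253.0, 241.1] 0.9 1106.0
wrist [256.3, 226.5] 0.82 17275.0
10 scene model rows 215 268 cols 231 286 obs 220 260 231 283 inside 0.937
10 wrist model rows 142 347 cols 195 320 obs 150 336 191 323 inside 0.968
15 scene model rows 216 267 cols 230 286 obs 220 260 231 283 inside 0.952
15 wrist model rows 140 341 cols 194 321 obs 150 336 191 323 inside 0.977
20 scene model rows 218 265 cols 230 286 obs 220 260 231 283 inside 0.961
20 wrist model rows 139 334 cols 192 323 obs 150 336 191 323 inside 0.978
25 scene model rows 220 264 cols 229 286 obs 220 260 231 283 inside 0.964
25 wrist model rows 139 328 cols 190 325 obs 150 336 191 323 inside 0.957
30 scene model rows 222 262 cols 229 285 obs 220 260 231 283 inside 0.963
30 wrist model rows 140 321 cols 188 327 obs 150 336 191 323 inside 0.955
```

View pics/s4.png

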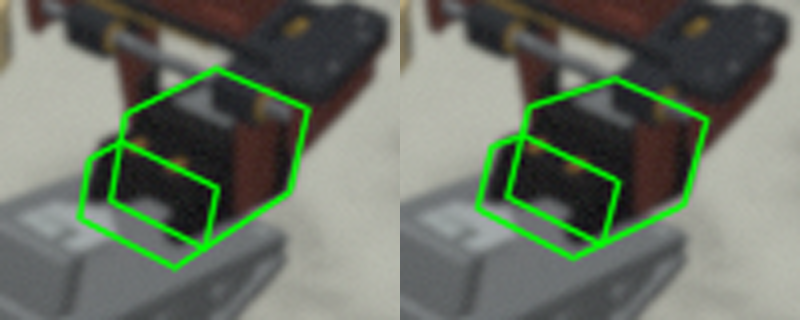

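The pack looks higher in the fingers than the rigid model, so it has slipped up as well as pitched. I'll fit how it sits in the hand.

```bash
cat > hand.py <<'E'
from h import *
ps=np.array([.5330,-.0265,np.radians(90.6)]);M=R.from_euler("z",ps[2]).as_matrix()
S0=M@SO+[ps[0],ps[1],0]
def solve(o,obs,p0=(0,0,22,0)):
    e=o["ee_pos"]
    def T(p):
        Rp=M@R.from_euler("y",-p[2],degrees=True).as_matrix()
        t=np.array([e[0]+p[3]*1e-3,e[1],e[2]+.0187])-Rp@np.array([p[0],0,32.1-p[1]])*1e-3
        return Rp,t
    def f(p):
        Rp,t=T(p);s=0
        for m,ci in obs:
            r=mask([b@Rp.T+t for b in PACK],ci,2);s+=1-np.minimum(r,m).sum()/np.maximum(r,m).sum()
        return s
    p0=np.array(p0,float)
    r=minimize(f,p0,method="Nelder-Mead",options=dict(initial_simplex=p0+np.vstack([np.zeros(4),np.diag([5,5,5,1.5])]),xatol=.03,fatol=1e-4))
    Rp,t=T(r.x);A=M@RS
    return r.x,r.fun,A.T@(t-S0)*1e3
E
python3 - <<'E'
from hand import *
o=get_obs();d=np.load("m.npz");cs,cw=camera_info("scene"),camera_info("wrist")
for n,ob in(("both",[(d["a"],cs),(d["b"],cw)]),("wrist",[(d["b"],cw)]),("scene",[(d["a"],cs)])):
    p,e,t=solve(o,ob);print(n,"grip s,slip-up,pitch,lat",np.round(p,1),round(e,3),"shoe pos",np.round(t,1))
E
```

```text
both grip s,slip-up,pitch,lat [ 5.2  4.  27.6  0.3] 0.571 shoe pos [-95.1  -0.1  -1.4]
wrist grip s,slip-up,pitch,lat [ 7.8  1.1 24.1 -0.1] 0.213 shoe pos [-99.4   0.4  -4. ]
scene grip s,slip-up,pitch,lat [ 1.5  1.2 36.9 -1.7] 0.315 shoe pos [-86.2   1.9  -3.7]
```

>>> {"fn": "jog_arm", "kwargs": {"motion": [[[0,0,0.06],0,0],[[0,0,0],0,0],[[0,0,0],0,0]]}}

```text
time_s: 12.35
ee_pos: [0.5335, -0.1009, 0.0389]
orientation: [[-0.007, 1.0, 0.002], [1.0, 0.007, -0.004], [-0.004, 0.002, -1.0]]
wrist_force: [-4.7, -9.2, 11.9]
grip_width: 0.0579
finger_force: 30.0
```

```bash
python3 - <<'E'
from h import *
o=get_obs();print(o["time_s"],np.round(o["ee_pos"],4),np.round(o["wrist_force"],1),np.round(o["torque"],2))
im=grab_frame("wrist")[...,::-1]; cv2.imwrite("pics/s5full.png",im)
v=cv2.resize(im[90:290,180:340],(640,600),interpolation=2,dst=None)
v=cv2.resize(im[90:290,180:340],(480,600),interpolation=2)
for r in range(90,290,20): cv2.line(v,(0,(r-90)*3),(14,(r-90)*3),(0,0,255),1)
im=grab_frame("scene")[...,::-1]
b=cv2.resize(im[190:290,205:305],(310,310),interpolation=2)
cv2.imwrite("pics/s5.png",np.hstack([v,cv2.copyMakeBorder(b,0,290,0,0,0)]))
E
```

```text
12.35 [ 0.5335 -0.1009  0.0389] [-4.7 -9.2 11.9] [-1.45  0.67  0.09]
```

View pics/s5.png

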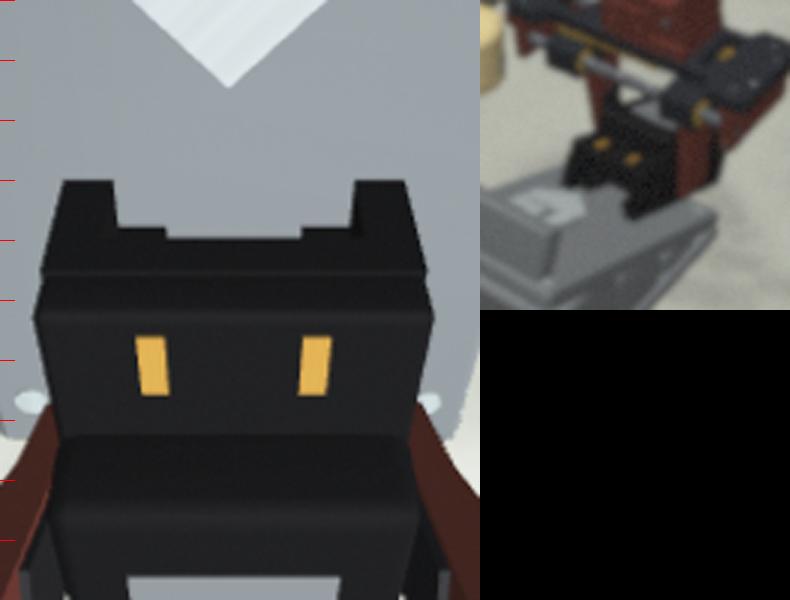

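```bash
python3 - <<'E'
from hand import *
from scipy.optimize import least_squares
o=get_obs();e=o["ee_pos"];ci=camera_info("wrist");A=M@RS
def T(p):
    Rp=M@R.from_euler("y",-p[2],degrees=True).as_matrix()
    return Rp,np.array([e[0],e[1],e[2]+.0187])-Rp@np.array([p[0],0,32.1-p[1]])*1e-3
def f(p):
    Rp,t=T(p);c=p[3]
    F=[(55,0,150),(55,16,169.3),(29,34,235.7),(55,34-c,180.7),(55-c,34,196)]
    return [proj(Rp@np.array([x,0,z])/1e3+t,ci)[0,1]-r for x,z,r in F]
r=least_squares(f,[3,0,20,3]);Rp,t=T(r.x)
print("s,up,pitch,chamfer",np.round(r.x,2),np.round(r.fun,2),"shoe",np.round(A.T@(t-S0)*1e3,1))
# nose/deck check: bolts unknown; nose tip row seen = 90+88/3
print("nose seen 119.3 pred",proj(S0+A@np.array([-18,0,14])/1e3,ci), "front edge", np.round(A.T@(Rp@np.array([.055,0,0])+t-S0)*1e3,1))
E
```

```text
s,up,pitch,chamfer [ 0.07 14.78 15.63  4.53] [ 1.53 -2.83 -0.2   0.92  0.57] shoe [-94.4   0.2   9. ]
nose seen 119.3 pred [[257.91784776 126.67707653]] front edge [-40.1   0.2   0.1]
```

The fit shows the fingertips have slid down the pack: it slipped up about 15 mm, its pitch is only about 16°, and its front edge is on the deck. I'll lift clear of the deck, shift uphill, then open very briefly so it drops flat, and regrip at once.

>>> {"fn": "jog_arm", "kwargs": {"motion": [[[0,0,-0.2],0,0],[[0.2,0,-0.1],0,0],[[0.2,0,-0.1],0,0],[[0,0,0],0,0],[[0,0,0],0,0]]}}

```text
time_s: 12.95
ee_pos: [0.5327, -0.087, 0.047]
orientation: [[-0.011, 1.0, -0.0], [1.0, 0.011, 0.0], [0.0, -0.0, -1.0]]
wrist_force: [0.6, -0.1, -5.0]
grip_width: 0.0576
finger_force: 30.0
```

>>> {"fn": "jog_arm", "kwargs": {"motion": [[[0,0,0],0,0.7],[[0,0,0],0,0],[[0,0,0],0,0],[[0,0,0],0,0],[[0,0,0],0,0]]}}

```text
time_s: 13.45
ee_pos: [0.533, -0.0878, 0.0473]
orientation: [[-0.009, 1.0, 0.001], [1.0, 0.009, -0.0], [-0.0, 0.001, -1.0]]
wrist_force: [1.0, -0.3, -0.6]
grip_width: 0.058
finger_force: 30.0
```

```bash
python3 - <<'E'
from h import *
o=get_obs();print(o["time_s"],np.round(o["ee_pos"],4),np.round(o["wrist_force"],1),np.round(o["torque"],2))
im=grab_frame("wrist")[...,::-1]; cv2.imwrite("pics/s6full.png",im)
v=cv2.resize(im[90:290,180:340],(480,600),interpolation=2)
for r in range(90,290,20): cv2.line(v,(0,(r-90)*3),(14,(r-90)*3),(0,0,255),1)
im=grab_frame("scene")[...,::-1];cv2.imwrite("pics/s6scene.png",im)
b=cv2.resize(im[190:290,205:305],(310,310),interpolation=2)
cv2.imwrite("pics/s6.png",np.hstack([v,cv2.copyMakeBorder(b,0,290,0,0,0)]))
E
```

```text
13.45 [ 0.533  -0.0878  0.0473] [ 1.  -0.3 -0.6] [-0.02 -0.25 -0.02]
```

View pics/s6.png

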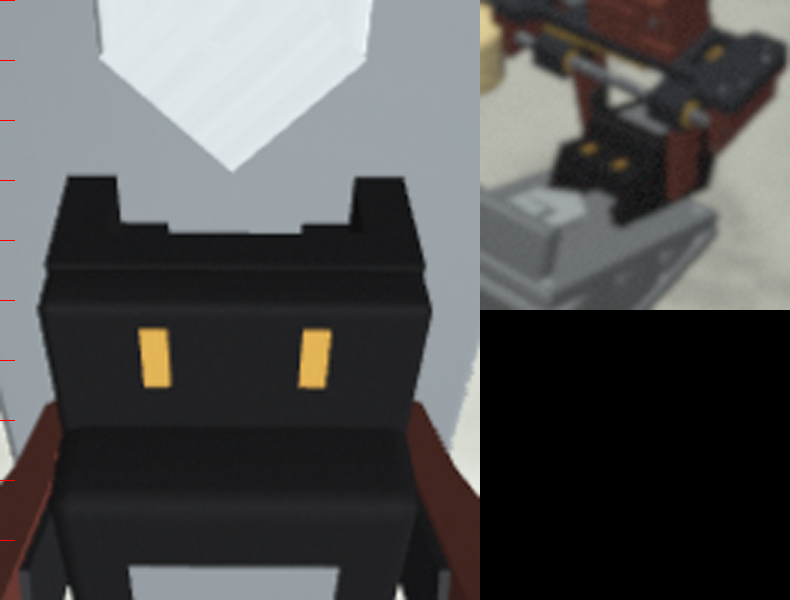

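Regripped with the weight now resting on the deck. The channel mouth (crop 236,178) sits right before the nose (232,172). Refitting the pose.

```bash
cat >> hand.py <<'E'
from scipy.optimize import least_squares
def rows(F,nose=None,c=4.5):
    o=get_obs();e=o["ee_pos"];ci=camera_info("wrist");A=M@RS
    T=lambda p:(lambda Rp:(Rp,np.array([e[0],e[1],e[2]+.0187])-Rp@np.array([p[0],0,32.1-p[1]])*1e-3))(M@R.from_euler("y",-p[2],degrees=True).as_matrix())
    f=lambda p:[proj(T(p)[0]@np.array([x,0,z])/1e3+T(p)[1],ci)[0,1]-r for x,z,r in F]
    r=least_squares(f,[0,0,20]);Rp,t=T(r.x)
    print("s,up,pitch",np.round(r.x,2),np.round(r.fun,2),"shoe",np.round(A.T@(t-S0)*1e3,1),"front",np.round(A.T@(Rp@np.array([.055,0,0])+t-S0)*1e3,1))
    if nose is not None:
        g=lambda d:[proj(S0+[0,d[0]/1e3,0]+A@np.array([x,0,14])/1e3,ci)[0,1]-rr for x,rr in nose]
        q=least_squares(g,[0]);print("stand dy mm",q.x,np.round(q.fun,2))
E
python3 - <<'E'
from hand import *
rows([(55,0,149),(55,16,167.7),(29,34,233.3),(55,29.5,179),(50.5,34,191.7)],[(-18,147.3),(.5,110)])
rows([(55,0,149),(29,34,233.3),(55,29.5,179),(50.5,34,191.7)])
E
```

```text
s,up,pitch [ 0.34 13.81 14.55] [ 1.8  -2.97 -0.43 -0.11  1.72] shoe [-79.8   0.6  10.3] front [-25.7   0.6   0.3]
stand dy mm [2.88596163] [ 0.16 -0.14]
s,up,pitch [-1.49 15.9  14.8 ] [ 0.2  -0.24 -1.08  1.12] shoe [-77.5   0.6  12. ] front [-23.4   0.6   2.3]
```

```bash
python3 - <<'E'
from hand import *
o=get_obs();ci=camera_info("wrist")
Rt=np.array(o["orientation"]);e=np.array(o["ee_pos"])
# pack in tool frame: tool x = pack x (horizontal), tool z down
def pred(p,s,up,pts):
    Rp=R.from_euler("y",-p,degrees=True).as_matrix()
    out=[]
    for x,z in pts:
        q=Rp@np.array([x-s,0,z-32.1+up])/1e3+[0,0,.0187]
        out.append(proj(e+Rt[:,0]*q[0]+np.array([0,0,1])*q[2],ci)[0,1])
    return np.round(out,1)
pts=[(55,0),(55,16),(55,29.5),(50.5,34),(29,34),(29,50)]
print(pred(0,0,0,pts))
g=cv2.imread("pics/s2wrist.png",0).astype(float)
for n in("s2wrist","s6full"):
    g=cv2.imread(f"pics/{n}.png",0).astype(float)
    for cols in((250,268),(206,214)):
        print(n,cols,[(r,int(v)) for r,v in enumerate(g[:,cols[0]:cols[1]].mean(1)) if (130<r<290)][::2])
E
```

```text
[147.5 151.8 156.1 166.6 206.8 218.6]
s2wrist (250, 268) [(131, 133), (133, 133), (135, 133), (137, 133), (139, 133), (141, 133), (143, 133), (145, 133), (147, 133), (149, 133), (151, 115), (153, 15), (155, 19), (157, 15), (159, 24), (161, 28), (163, 29), (165, 29), (167, 29), (169, 29), (171, 29), (173, 29), (175, 29), (177, 29), (179, 29), (181, 29), (183, 29), (185, 29), (187, 29), (189, 29), (191, 29), (193, 29), (195, 29), (197, 29), (199, 29), (201, 29), (203, 29), (205, 29), (207, 19), (209, 13), (211, 13), (213, 13), (215, 14), (217, 17), (219, 21), (221, 24), (223, 26), (225, 27), (227, 28), (229, 28), (231, 28), (233, 28), (235, 28), (237, 28), (239, 28), (241, 28), (243, 28), (245, 28), (247, 28), (249, 76), (251, 142), (253, 142), (255, 142), (257, 142), (259, 142), (261, 142), (263, 142), (265, 142), (267, 142), (269, 142), (271, 142), (273, 142), (275, 142), (277, 142), (279, 142), (281, 141), (283, 142), (285, 141), (287, 142), (289, 159)]
s2wrist (206, 214) [(131, 129), (133, 129), (135, 127), (137, 126), (139, 125), (141, 125), (143, 125), (145, 127), (147, 115), (14
[... 1909 characters left out ...]
3, 23), (165, 23), (167, 23), (169, 23), (171, 23), (173, 23), (175, 23), (177, 26), (179, 29), (181, 23), (183, 23), (185, 24), (187, 25), (189, 26), (191, 33), (193, 39), (195, 34), (197, 32), (199, 33), (201, 32), (203, 32), (205, 32), (207, 33), (209, 32), (211, 32), (213, 32), (215, 33), (217, 33), (219, 33), (221, 33), (223, 32), (225, 32), (227, 33), (229, 32), (231, 30), (233, 22), (235, 22), (237, 23), (239, 23), (241, 23), (243, 23), (245, 23), (247, 25), (249, 24), (251, 24), (253, 28), (255, 31), (257, 36), (259, 39), (261, 36), (263, 33), (265, 32), (267, 32), (269, 32), (271, 32), (273, 32), (275, 32), (277, 33), (279, 32), (281, 31), (283, 32), (285, 31), (287, 31), (289, 30)]
```

```bash
cat > pf.py <<'E'
from hand import *
o=get_obs();ci=camera_info("wrist");Rt=np.array(o["orientation"]);e=np.array(o["ee_pos"])
def row(p,s,up,x,z):
    q=R.from_euler("y",-p,degrees=True).as_matrix()@np.array([x-s,0,z-32.1+up])/1e3+[0,0,.0187]
    return proj(e+Rt[:,0]*q[0]+np.array([0,0,1])*q[2],ci)[0,1]
# calibrate with the level pack (s2): unknown s, seam z, label x
c=least_squares(lambda v:[row(0,v[0],0,55,0)-148.5,row(0,v[0],0,55,16)-151.6,row(0,v[0],0,55,v[1])-155,row(0,v[0],0,29,34)-206.5,row(0,v[0],0,v[2],50)-249],[0,27,15])
_,sz,lx=c.x
def est(A,C,seam,B,lab,dy=2.9):
    F=[(55,0,A),(55,16,C),(55,sz,seam),(29,34,B),(lx,50,lab)]
    r=least_squares(lambda v:[row(*v,x,z)-k for x,z,k in F],[20,0,0]);p,s,up=r.x
    q=R.from_euler("y",-p,degrees=True).as_matrix()
    yz=lambda x,z:(q@np.array([x-s,0,z-32.1+up]))[[0,2]]+[e[1]*1e3,(e[2]+.0187)*1e3]
    S=S0*1e3+[0,dy,0];a=np.radians(25)
    sh=lambda v:np.round([(v[0]-S[1])*np.cos(a)+(v[1]-S[2])*np.sin(a),-(v[0]-S[1])*np.sin(a)+(v[1]-S[2])*np.cos(a)],1)
    print("pitch,s,up",np.round(r.x,1),"res",np.round(r.fun,1),"origin",sh(yz(0,0)),"front",sh(yz(55,0)),"back",sh(yz(-55,0)))
E
python3 - <<'E'
from pf import *
print(c.x,c.fun)
est(148,167.5,179.5,232,278.8)
E
```

```text
[ 0.089909   25.75735001 13.13309831] [-8.99655368e-01  3.29641639e-01  7.53704512e-08  4.94013326e-01
 -2.50284415e-07]
pitch,s,up [24.4  3.6  3.3] res [ 0.3 -0.6  0.4 -0.1  0.1] origin [-82.7   0.7] front [-27.7   0.2] back [-137.7    1.3]
```

The calibrated fit gives pitch 24.4°, the pack flat on the deck with its origin at shoe x = −82.7 mm, and about 0.5 mm lateral error. Sliding up the slope.

>>> {"fn": "jog_arm", "kwargs": {"motion": [[[0.15,0,-0.07],0,0],[[0.15,0,-0.07],0,0],[[0.15,0,-0.07],0,0],[[0.15,0,-0.07],0,0],[[0.15,0,-0.07],0,0],[[0,0,0],0,0]]}}

```text
time_s: 14.15
ee_pos: [0.5327, -0.0682, 0.0564]
orientation: [[-0.01, 1.0, 0.0], [1.0, 0.01, 0.0], [0.0, 0.0, -1.0]]
wrist_force: [-2.3, -2.9, 4.3]
grip_width: 0.058
finger_force: 30.0
```

>>> {"fn": "jog_arm", "kwargs": {"motion": [[[0.15,0,-0.07],0,0],[[0.15,0,-0.07],0,0],[[0.15,0,-0.07],0,0],[[0.15,0,-0.07],0,0],[[0,0,0],0,0]]}}

```text
time_s: 14.65
ee_pos: [0.5326, -0.0535, 0.0633]
orientation: [[-0.01, 1.0, 0.0], [1.0, 0.01, -0.0], [-0.0, 0.0, -1.0]]
wrist_force: [-1.6, -2.9, 4.1]
grip_width: 0.0581
finger_force: 30.0
```

>>> {"fn": "jog_arm", "kwargs": {"motion": [[[0.15,0,-0.07],0,0],[[0.15,0,-0.07],0,0],[[0.15,0,-0.07],0,0],[[0.15,0,-0.07],0,0],[[0.15,0,-0.07],0,0],[[0,0,0],0,0]]}}

```text
time_s: 15.25
ee_pos: [0.5322, -0.0353, 0.0718]
orientation: [[-0.01, 1.0, -0.0], [1.0, 0.01, -0.001], [-0.001, -0.0, -1.0]]
wrist_force: [-1.3, -4.4, 2.6]
grip_width: 0.0579
finger_force: 30.0
```

>>> {"fn": "jog_arm", "kwargs": {"motion": [[[0.15,0,-0.07],0,0],[[0.15,0,-0.07],0,0],[[0.15,0,-0.07],0,0],[[0.15,0,-0.07],0,0],[[0,0,0],0,0]]}}

```text
time_s: 15.75
ee_pos: [0.5322, -0.0198, 0.079]
orientation: [[-0.01, 1.0, 0.0], [1.0, 0.01, -0.0], [-0.0, 0.0, -1.0]]
wrist_force: [-1.7, -3.5, 5.8]
grip_width: 0.0582
finger_force: 30.0
```

```bash
python3 - <<'E'
from h import *
o=get_obs();print(o["time_s"],np.round(o["ee_pos"],4),np.round(o["wrist_force"],1),np.round(o["torque"],2))
im=grab_frame("wrist")[...,::-1]; cv2.imwrite("pics/s7full.png",im)
v=cv2.resize(im[90:290,180:340],(480,600),interpolation=2)
for r in range(90,290,20): cv2.line(v,(0,(r-90)*3),(14,(r-90)*3),(0,0,255),1)
im=grab_frame("scene")[...,::-1];cv2.imwrite("pics/s7scene.png",im)
b=cv2.resize(im[190:290,205:305],(310,310),interpolation=2)
cv2.imwrite("pics/s7.png",np.hstack([v,cv2.copyMakeBorder(b,0,290,0,0,0)]))
E
```

```text
15.75 [ 0.5322 -0.0198  0.079 ] [-1.7 -3.5  5.8] [-0.7   0.28 -0.06]
```

View pics/s7.png

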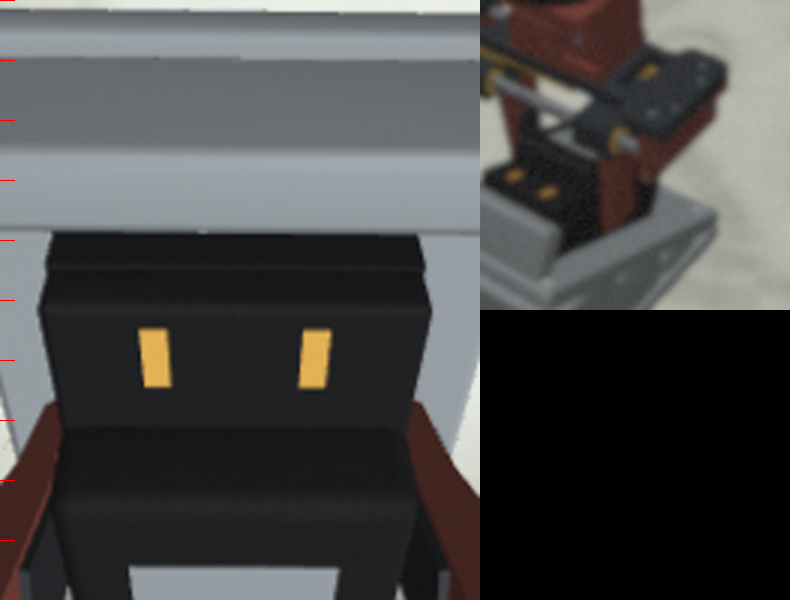

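The front of the pack is just short of the stop face (crop row 232), and its pose in the hand hasn't changed. About 8 mm is left, so I'll push in small steps.

>>> {"fn": "jog_arm", "kwargs": {"motion": [[[0.15,0,-0.07],0,0],[[0.06,0,-0.03],0,0],[[0,0,0],0,0]]}}

```text
time_s: 16.15
ee_pos: [0.5322, -0.0147, 0.0814]
orientation: [[-0.01, 1.0, 0.0], [1.0, 0.01, 0.0], [0.0, 0.0, -1.0]]
wrist_force: [-0.7, -3.9, 4.3]
grip_width: 0.0579
finger_force: 30.0
```

>>> {"fn": "jog_arm", "kwargs": {"motion": [[[0.06,0,-0.03],0,0],[[0,0,0],0,0]]}}

```text
time_s: 16.35
ee_pos: [0.5321, -0.0133, 0.082]
orientation: [[-0.01, 1.0, 0.0], [1.0, 0.01, -0.0], [-0.0, 0.0, -1.0]]
wrist_force: [-0.0, -4.5, 3.0]
grip_width: 0.0578
finger_force: 30.0
```

>>> {"fn": "jog_arm", "kwargs": {"motion": [[[0.06,0,-0.03],0,0],[[0,0,0],0,0]]}}

```text
time_s: 16.55
ee_pos: [0.532, -0.0122, 0.0825]
orientation: [[-0.009, 1.0, -0.0], [1.0, 0.009, -0.0], [-0.0, -0.0, -1.0]]
wrist_force: [0.1, -5.2, 2.4]
grip_width: 0.0583
finger_force: 30.0
```

>>> {"fn": "jog_arm", "kwargs": {"motion": [[[0.06,0,-0.03],0,0],[[0,0,0],0,0]]}}

```text
time_s: 16.75
ee_pos: [0.5318, -0.0115, 0.0829]
orientation: [[-0.008, 1.0, -0.001], [1.0, 0.008, -0.001], [-0.001, -0.001, -1.0]]
wrist_force: [1.2, -7.8, -2.6]
grip_width: 0.058
finger_force: 30.0
```

>>> {"fn": "jog_arm", "kwargs": {"motion": [[[0.08,0,-0.03],0,0],[[0,0,0],0,0]]}}

```text
time_s: 16.95
ee_pos: [0.5317, -0.0115, 0.083]
orientation: [[-0.007, 1.0, -0.001], [1.0, 0.007, -0.003], [-0.003, -0.001, -1.0]]
wrist_force: [3.2, -11.8, -8.1]
grip_width: 0.0576
finger_force: 30.0
```

>>> {"fn": "jog_arm", "kwargs": {"motion": [[[0.08,0,-0.03],0,0],[[0,0,0],0,0]]}}

```text
time_s: 17.15
ee_pos: [0.5317, -0.0116, 0.0832]
orientation: [[-0.006, 1.0, -0.002], [1.0, 0.006, -0.005], [-0.005, -0.002, -1.0]]
wrist_force: [6.6, -16.8, -13.1]
grip_width: 0.0579
finger_force: 30.0
```

>>> {"fn": "jog_arm", "kwargs": {"motion": [[[0.08,0,-0.03],0,0],[[0,0,0],0,0]]}}

```text
time_s: 17.35
ee_pos: [0.5316, -0.0115, 0.0834]
orientation: [[-0.004, 1.0, -0.002], [1.0, 0.004, -0.007], [-0.007, -0.002, -1.0]]
wrist_force: [8.5, -20.8, -18.0]
grip_width: 0.0579
finger_force: 30.0
```

Hard against the stop: no further motion, and the force is climbing past 20 N. I'll relax the push, release and lift away.

>>> {"fn": "jog_arm", "kwargs": {"motion": [[[-0.15,0,0.1],0,0],[[0,0,0],0,0],[[0,0,0],0,1],[[0,0,0],0,1],[[0,0,0],0,1],[[0,0,0],0,1],[[0,0,-0.4],0,1],[[0,0,-0.8],0,1],[[0,0,-1],0,1],[[0,0,-1],0,1],[[0,0,-1],0,1],[[0,0,-0.5],0,1],[[0,0,0],0,1],[[0,0,0],0,1]]}}

```text
time_s: 18.75
ee_pos: [0.5316, -0.0083, 0.2001]
orientation: [[-0.01, 1.0, -0.0], [1.0, 0.01, -0.0], [-0.0, -0.0, -1.0]]
wrist_force: [0.2, -0.2, 0.1]
grip_width: 0.0876
finger_force: 0.0
```

```bash
python3 - <<'E'
from hand import *
o=get_obs();print(o["time_s"],np.round(o["ee_pos"],4),o["grip_width"],np.round(o["wrist_force"],1))
S=S0+[0,.0029,0];A=M@RS
obs=[]
for c in("wrist","scene","top"):
    im=grab_frame(c);cv2.imwrite(f"pics/s8{c}.png",im[...,::-1]);ci=camera_info(c)
    g=proj(S+A@[0,0,.03],ci)[0];m,px,p=traced("pack",c,g);print(c,np.round(g),px,p,m.sum(),look_for("detent",c)[:1])
    if c!="scene" and m.sum()>50:
        def f(v):
            r=mask([(b+[v[0],v[1],0])@A.T+S for b in PACK],ci)
            if c=="wrist": pass
            return 1-np.minimum(r,m).sum()/np.maximum(r,m).sum()
        r=minimize(f,[0,0],method="Nelder-Mead",options=dict(initial_simplex=[[0,0],[.01,0],[0,.005]],xatol=1e-4))
        print(c,"x,y in shoe mm",np.round(r.x*1e3,1),round(r.fun,3))
    if c=="wrist":
        g=cv2.cvtColor(im,cv2.COLOR_RGB2GRAY).astype(float)
        for x,z in((55.5,30),(55,34),(29,34),(29,50),(13.1,50),(-55,50)): print((x,z),proj(S+A@(np.array([x,0,z])/1e3),ci)[0].round(1))
        pr=g[:,250:256].mean(1);d=np.diff(pr);print([(i,int(pr[i]),int(d[i])) for i in range(383) if abs(d[i])>8])
E
```

```text
18.75 [ 0.5316 -0.0083  0.2001] 0.08760001601168087 [ 0.2 -0.2  0.1]
wrist [259. 200.] [258.0, 196.1] 0.9 6281.0 [{'pixel': [260.2, 143.9], 'p': 0.35}]
wrist x,y in shoe mm [-17.4   1.5] 0.132
(55.5, 30) [259.6 151.8]
(55, 34) [259.6 155.1]
(29, 34) [259.5 179.4]
(29, 50) [259.5 191.5]
(13.1, 50) [259.5 204.9]
(-55, 50) [259.2 251.4]
[(2, 48, 17), (3, 66, 26), (4, 92, 27), (5, 120, 26), (6, 147, 14), (14, 155, 17), (15, 173, 24), (20, 195, -32), (21, 163, -70), (22, 92, 10), (23, 103, 43), (24, 146, 34), (109, 210, -22), (110, 187, -79), (111, 107, -20), (113, 93, 11), (114, 104, 19), (115, 123, 11), (118, 131, -9), (119, 121, -26), (134, 95, 12), (135, 107, 18), (136, 125, 12), (147, 127, -8), (148, 118, -37), (149, 81, -62), (202, 26, 31), (203, 57, 49), (204, 107, 23), (238, 130, -14), (239, 116, -70), (240, 45, -19), (247, 25, 66), (248, 91, 77), (249, 169, 30), (296, 206, -29), (297, 176, -137), (302, 46, 9), (303, 56, 15), (305, 69, -18), (307, 52, 18), (308, 71, 20), (309, 91, -12), (311, 74, 10), (314, 82, 25), (315, 107, 22), (321, 112, -9), (326, 91, 28), (327, 119, 63), (328, 182, 22), (362, 193, -16), (363, 176, -61), (364, 115, -47), (376, 64, -16), (377, 48, -28)]
scene [233. 246.] [236.0, 245.4] 0.93 1620.0 []
top [206. 215.] [215.7, 217.2] 0.6 570.0 []
top x,y in shoe mm [-54.3   0.2] 0.497
```

The edges agree: pack label and back edge sit 1.7–3 px uphill of the home prediction, and the stop face itself 2.5 px, so the pack is home to within 1 mm. It stayed there after release, and the gripper is 0.1 m clear. Handing in.

```bash
python3 -c "
from plant import *
print(job_done())"
```

```text
the job is handed in; nothing more can be done
None
```

The job is handed in at about 19 s of robot time: the black pack was pushed up the rail hard against the end stop, released, and by the wrist camera sits within about 1 mm of home. The detent itself wasn't visible, so I inferred its click from that position. No verdict came back.

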